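# Cool the compound jar: set the coolant valve two turns open

### The arm

A 6-joint arm with a two-finger parallel gripper is mounted at the origin on the work surface. World frame = base frame: x ahead of the robot, y to its left, z up, the work surface at z = 0. Lengths are in m, angles in rad, forces in N, time in s.
With the tool pointing down it reaches from about 0.275 to 0.75 m from the base axis. Payload 10.2 kg.
Tool frame: the origin (TCP) lies between the finger pads, 19 mm behind the fingertips; this is the grasp point; z points along the fingers, y is the line along which they close (so a half turn about z gives the same grasp; the last joint's range is limited). The gripper opens to 88 mm and grips with 3 to 60 N. Pads are 18 mm wide; open, the fingers measure 123 mm over their backs; the gripper's body (75 mm by 187 mm) begins 45 mm behind the grasp point.
Start: joints at [-1.381, 0.313, 1.498, -0, 1.331, -0.223], TCP at [0.211, -0.481, 0.257] pointing down, gripper open.
Joint ranges: [-2.94, 2.94], [-0.97, 2.17], [0.19, 2.56], [-1.23, 4.37], [0.02, 3.11], [-2.88, 2.88]. Speed limits (rad/s): [2.39, 2.39, 3.01, 3.14, 3.14, 3.14].

### API

Orientations are given as a rotation vector (axis times angle).
In Python, from bench import get_obs, grab_frame, close_job gives the robot as it stands. The module is installed in compiled form; this text tells all that it offers.
- The arm moves only by the shell command python3 -m creep 'ROWS' [FORCE]. ROWS is a JSON object whose one key "motion" holds a list of rows, each a list of 3 entries, a list of its own where there are three numbers: the turn, a rotation vector about the tool's x, y, z in degrees, then the shift along the tool's x, y, z in m, then the opening, from 0 (shut) to 1 (fully open). In form: {"motion": [[[ax, ay, az], [x, y, z], grip], ...]}. A call has exactly 10 rows; each row is the pose to reach, as a shift and turn from the pose commanded when the call began, along the tool's axes at that moment; what a row does not reach only later rows make up. A row lasts 1/10 s, in which the tool goes at most 50 mm and 8.59 degrees, less where a joint would pass 70% of its speed; a pose out of reach is approached as far as the arm can. A call with a gripper value outside its range is refused whole. The fingers move at their own pace and stop on an object; FORCE is the grip in N (left out, the last holds). Time passes only in rows, so rows that repeat a pose let the fingers close, or fill a call up. It gives the time, the measured TCP pose, the force, the opening and the grip force at its end, in the units of the state.
- get_obs(): the state, without advancing time (a new reading comes with each control period).
- grab_frame(name): name is "scene" or "top" or "wrist"; returns a dict with "frame" (480x640x3 uint8, red, green, blue), "range_z" (480x640 float32, m along the optical axis (not along the pixel's ray), 0 where there is no reading), "camera_matrix" (3x3 intrinsics, pixels), "dist_coeffs" ([k1, k2, p1, p2, k3] as OpenCV has them; the pictures are not rectified), "position" and "attitude" of the camera in the world. Camera axes: x right, y down, z forward; pixel columns grow to the right and rows downward; lengths in m; the calibration is good to about 2 mm. A picture is of the moment at which its call begins.
- close_job(): hands the job in; it is judged then, once.
The state is a dict: "time_s": time; "q": joint angles; "joint_velocities": joint speeds; "tau": joint torques, N m; "tool_pos": TCP position; "tcp_rot": TCP orientation; "ft_force": force on the tool from outside, world axes, zero at the start; "torque": the same for the moment, N m; "width": finger opening in m; "grasp_force": force on a finger pad.
Only numpy, scipy, OpenCV 4.12 (cv2) and the standard library are available. Lean on these libraries where they do the work, as an engineer would, in place of code of your own. Each camera call takes 0.05 s, during which the arm holds its last target. There are 200 camera calls.

### The job

First stand the orange-lidded jar of potting compound upright in the middle of the aluminium chill plate: set it down, do not drop or tip it, and let go. Then set the plate's coolant flow with the red valve wheel: close it (clockwise from above) to its stop, then back it off exactly two full turns, and finish still gripping the wheel's black handle, ready to shut it again. Leave the multimeter, solder reel, solvent bottle and screwdriver where they are.

Things in the scene. Friction and masses are not known exactly. Their poses are not given: they have to be found in the camera images.
- jar: round white jar with a paper label and an orange screw lid, loose, full: 0.28 to 0.46 kg; 56 mm in diameter with a straight side up to 45 mm height, then shoulders; lid 50 mm in diameter, from 59 to 75 mm; stands on the bench; origin at the centre of its underside, z up along its axis
- chill_plate: square aluminium cooling plate, fixed to the bench, 110 x 110 mm on a black pad 116 x 116 mm; its flat top is 36 mm above the bench; origin on the bench under its centre, z up; two thin copper pipes leave its own +x side and reach 102 mm from its centre, all below 30 mm height. A thin dark circle of 68 mm diameter marks the middle of the top
- chill_top (a point): the centre of the chill plate's top face, 36 mm above the bench; its axes are those of the plate
- valve: brass globe valve on a steel foot, fixed to the bench, stem upright; origin on the bench on the stem's axis, z up; copper pipes leave to its own +x and -x and reach 91 mm from the stem, below 52 mm height. It carries the red wheel and may stand at any yaw
- wheel (a joint): turn of the valve wheel, rad: 0 = shut on its hard stop; grows counter-clockwise from above (opening), so two turns open is 12.566; far stop 28.3. Starts 3.5 to 7.5 (0.55 to 1.2 turns) open. Steady friction 0.15 N m (4 N at the handle); it stays where left and neither rises nor sinks. At 0 the handle lies towards the valve's own +x, at q it lies q further counter-clockwise
- wheel_hub (a point): on the stem's axis at the top of the hub of the red wheel, 111 mm above the bench; wheel rim 95 mm over its outside, rim tube 11 mm thick, rim top 110 mm above the bench, three spokes; a hub nut rises to 116 mm
- handle: black upright revolving handle on the wheel's rim: a cylinder 18 mm in diameter, 50 mm tall, 113 to 163 mm above the bench, axis vertical, 42 mm from the stem's axis. It spins freely on its own pin, so a gripper holding it need not turn while winding the wheel round. Origin on its axis, 112 mm above the bench; its own yaw means nothing
- handle_mid (a point): on the axis of the handle, 138 mm above the bench, the middle of its length
- multimeter: dark green hand multimeter lying on its back, 180 x 86 mm and 42 mm tall, loose, to be left alone; origin at the centre of its underside
- solder_reel: metal reel of solder standing on its flange, 62 mm in diameter, 44 mm tall, loose, to be left alone; origin at the centre of its underside
- solvent_bottle: clear bottle with a red cap, 52 mm in diameter, 130 mm tall, loose, to be left alone; origin at the centre of its underside
- screwdriver: screwdriver 160 mm long lying on the bench, loose, to be left alone; origin on the bench under its middle
Not all that is in view belongs to the job. What is shaped like the chill_plate but turquoise or yellow is not meant.

How it is judged:
By the outcome, as a careful person would: the job done as asked, in the order asked, and still so for the second after the job is handed in, while the arm keeps its last pose, push and grip.
It also fails if it takes over 72 s, if anything falls off the work surface, if the arm or the gripper's body presses on something with over 40 N, if the wrist force passes 120 N, or if a joint passes its speed limit or range.

## Working session

There is one attempt and no reset: what is moved stays moved. The work goes in short steps, Python scripts to look and compute and a shell command to move; the robot and the scene stay as the last step left them, time stands still between calls to the robot, and variables do not carry over. Pictures are saved under pics/ and viewed, at most 10 in all, crops included, and the job is handed in when it is done.

```bash
mkdir -p pics; cat > h.py <<'E'
import numpy as np, cv2
from scipy.spatial.transform import Rotation as R
from bench import get_obs, grab_frame, close_job
def grab(n,save=None):
    f=grab_frame(n)
    if save: cv2.imwrite(f'pics/{save}.png',f['frame'][:,:,::-1])
    return f
def att(f):
    a=np.array(f['attitude'],float)
    return a if a.shape==(3,3) else (R.from_rotvec(a).as_matrix() if a.size==3 else R.from_quat(a).as_matrix())
def cloud(f):
    K=np.array(f['camera_matrix']);d=np.array(f['dist_coeffs'])
    v,u=np.mgrid[0:480,0:640]
    p=cv2.undistortPoints(np.stack([u,v],-1).reshape(-1,1,2).astype(np.float64),K,d).reshape(480,640,2)
    z=f['range_z'];c=np.dstack([p[...,0]*z,p[...,1]*z,z])
    return c@att(f).T+np.array(f['position'])
E
python3 - <<'E'
from h import *
for n in('scene','top'):
    f=grab(n,n+'0'); print(n,f['position'],f['attitude'],f['camera_matrix'],(f['range_z']>0).mean())
    np.savez(f'{n}0.npz',**{k:np.array(v) for k,v in f.items()})
print(get_obs())
E
```

```text
scene [1.05307988 0.36812742 0.91437591] [-1.31293076 -2.38466014  0.79570996] [[526.46410389   0.         318.66438865]
 [  0.         526.46410389 241.62765126]
 [  0.           0.           1.        ]] 0.9960872395833333
top [0.26319261 0.05764971 1.46335752] [-2.1210321   2.13447875 -0.18870439] [[614.57399321   0.         313.44430797]
 [  0.         614.57399321 252.01241037]
 [  0.           0.           1.        ]] 0.9959765625
{'time_s': 0.1, 'q': array([-1.38142828e+00,  3.13354942e-01,  1.49831894e+00, -4.03752897e-05,
        1.33099102e+00, -2.23402147e-01]), 'joint_velocities': array([ 7.58735596e-04, -1.64020819e-03, -2.63715996e-03,  1.20335906e-03,
       -7.73089252e-04, -3.82644176e-05]), 'tau': array([ 2.80187640e-03, -4.02816403e+01, -2.52643365e+01,  6.95587043e-02,
        3.42647242e-02, -4.73545742e-05]), 'tool_pos': array([ 0.21054611, -0.48072711,  0.25695417]), 'tcp_rot': array([-3.07386895e+00, -6.43579718e-01,  3.29179000e-05]), 'ft_force': array([-0.49959808,  0.07423579,  0.0407606 ]), 'torque': array([-0.00659219,  0.00212618, -0.003339  ]), 'grasp_force': 0.0, 'width': 0.08818027043176631}
```

View pics/scene0.png

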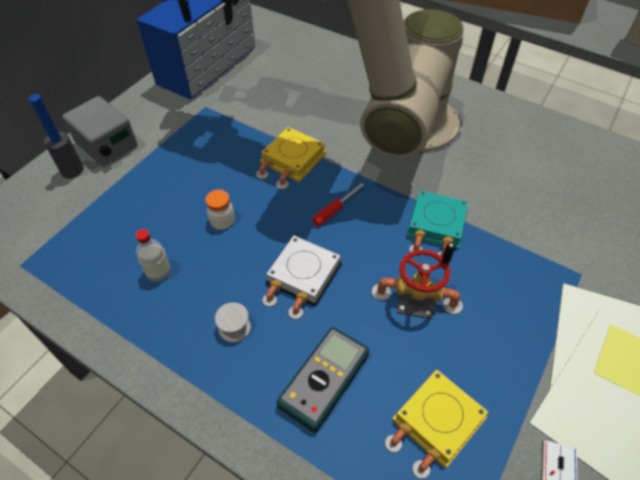

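View pics/top0.png

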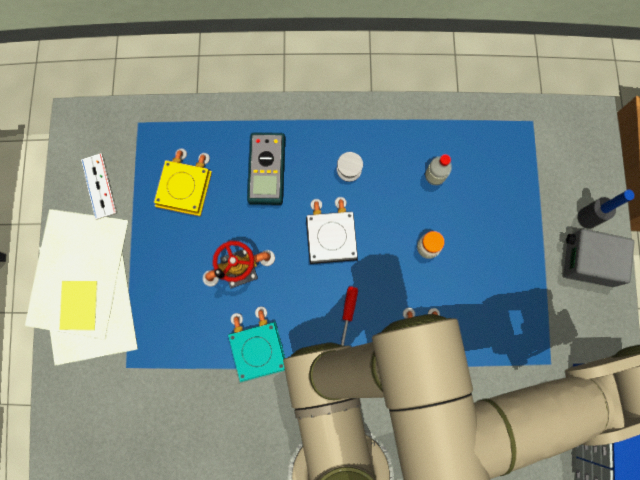

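Scene: the jar with the orange lid is at top (432,243). The candidate plates are aluminium (332,237), turquoise (257,350), yellow (182,186), and a second yellow one at scene (292,152). Only the bare metal one at (332,237) fits. The valve is at top (234,262), its handle at about (221,272). Next I'll measure and check a crop.

```bash
python3 - <<'E'
from h import *
im=None
for n in('top','scene'):
    f=dict(np.load(n+'0.npz')); P=cloud(f); I=f['frame']; hsv=cv2.cvtColor(I,cv2.COLOR_RGB2HSV); H,S,V=[hsv[...,i].astype(int) for i in range(3)]
    z=P[...,2]; b=(H>100)&(H<115)&(S>150); print(n,'bench z',np.median(z[b]))
    def rep(name,m):
        q=P[m]
        if len(q)<5: print(name,len(q));return
        (r)=cv2.minAreaRect((q[:,:2]*1000).astype(np.float32)); c,rad=cv2.minEnclosingCircle((q[:,:2]*1000).astype(np.float32))
        print(name,len(q),'mean',q.mean(0).round(4),'rect',np.round(r[0],1),np.round(r[1],1),round(r[2],1),'circ',np.round(c,1),round(rad,1))
    box=lambda x0,x1,y0,y1:(P[...,0]>x0)&(P[...,0]<x1)&(P[...,1]>y0)&(P[...,1]<y1)
    if n=='top':
        for u,v in((432,243),(332,237),(234,262),(221,272),(265,170),(349,166),(440,165)): print((u,v),P[v,u].round(3))
    cj=(0,0)
    rep('lid',(H<18)&(H>6)&(S>180)&(z>.066)&(z<.085)&(P[...,0]>.2)&(P[...,0]<.7)&(P[...,1]<-.0))
    rep('plate',(S<70)&(z>.03)&(z<.042)&box(.2,.6,-.12,.15))
    rep('reel',(S<70)&(z>.035)&(z<.06)&box(.5,.8,-.2,.1))
    rep('rim',((H<8)|(H>172))&(S>150)&(z>.1)&(z<.117)&box(.2,.6,.1,.5))
    rep('handle',(V<90)&(z>.118)&(z<.175)&box(.2,.6,.1,.5))
    rep('handletop',(V<90)&(z>.155)&(z<.175)&box(.2,.6,.1,.5))
    c=I[150:300,180:480] if n=='top' else I[170:330,180:480]
    c=cv2.resize(c,None,fx=2.6,fy=2.6,interpolation=cv2.INTER_CUBIC)[:,:,::-1]
    im=c if im is None else c
    if n=='top': cv2.imwrite('pics/crop0.png',im)
E
```

```text
top bench z 0.000641515468590037
(432, 243) [ 0.531 -0.215  0.08 ]
(332, 237) [0.557 0.014 0.029]
(234, 262) [0.485 0.236 0.111]
(221, 272) [0.456 0.258 0.158]
(265, 170) [0.722 0.175 0.038]
(349, 166) [ 0.728 -0.029  0.047]
(440, 165) [ 0.711 -0.237  0.106]
lid 312 mean [ 0.5361 -0.2183  0.075 ] rect [ 536.3 -218. ] [47.6 49.4] 19.9 circ [ 534.9 -219.1] 25.5
plate 1774 mean [0.5503 0.0154 0.0359] rect [424.8  39.4] [129.8 370.3] 79.5 circ [426.8  50.2] 192.8
reel 1806 mean [ 0.6042 -0.0045  0.0396] rect [637.1 -59.3] [260.9 269.5] 3.8 circ [607.  -63.5] 163.0
rim 609 mean [0.4896 0.2355 0.1087] rect [488.4 238.9] [91.3 89.9] 39.7 circ [488.1 239.3] 46.7
handle 57 mean [0.4539 0.2621 0.1528] rect [455.5 264. ] [14.4 15.3] 42.0 circ [456.  264.7] 8.9
handletop 33 mean [0.4557 0.2631 0.1614] rect [456.7 264.1] [13.  16.1] 84.6 circ [456.4 263.8] 8.4
scene bench z -0.00041063381922218367
lid 311 mean [ 0.5415 -0.2122  0.0731] rect [ 540.5 -214.1] [46.9 43.5] 35.6 circ [ 540.5 -215.6] 24.5
plate 2059 mean [0.5538 0.0204 0.035 ] rect [554.3  18.5] [ 98.  110.8] 4.1 circ [555.5  18.2] 72.6
reel 2101 mean [ 0.6258 -0.0082  0.0391] rect [640.6 -57.4] [258.4 273.2] 3.8 circ [607.8 -57.9] 164.0
rim 797 mean [0.496  0.244  0.1078] rect [493.1 243.2] [89.9 90.2] 87.1 circ [493.2 241.9] 47.0
handle 227 mean [0.4139 0.2274 0.1498] rect [368.  190.5] [257.9  19.6] 41.4 circ [369.3 189. ] 128.9
handletop 106 mean [0.3661 0.1875 0.163 ] rect [366.9 190.6] [256.3  19.6] 41.7 circ [368.5 188.8] 128.2
```

View pics/crop0.png

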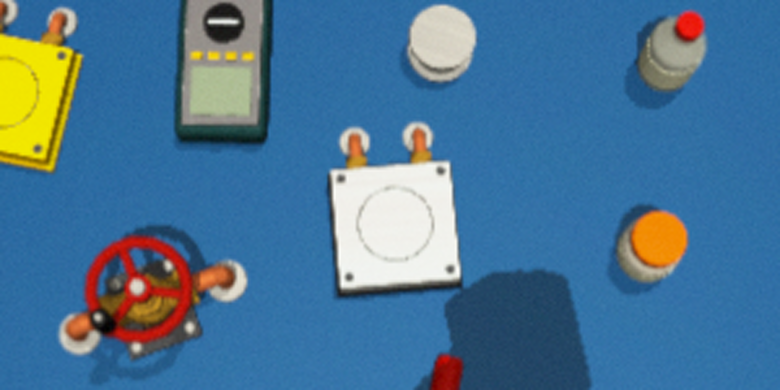

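The crop confirms the bare aluminium plate, with its circle at crop (395,223). The handle is at crop (103,320) and the jar lid at (658,238). I'll move above the jar, turning the tool square to the world axes.

```bash
python3 -m creep '{"motion": [[[0,0,1.2],[0.020,-0.0055,0],1],[[0,0,3.5],[0.061,-0.0165,0],1],[[0,0,6],[0.105,-0.0285,0],1],[[0,0,8.7],[0.150,-0.0407,0],1],[[0,0,11.3],[0.195,-0.0529,0],1],[[0,0,14],[0.240,-0.0651,0],1],[[0,0,16.5],[0.284,-0.0772,0],1],[[0,0,19],[0.329,-0.0893,0],1],[[0,0,21.7],[0.373,-0.1014,0],1],[[0,0,23.65],[0.406,-0.1103,0],1]]}'
python3 - <<'E'
from h import *
f=grab('wrist','w1');o=get_obs();print(o['tool_pos'],o['tcp_rot'],f['position'],o['time_s'])
P=cloud(f);hsv=cv2.cvtColor(f['frame'],cv2.COLOR_RGB2HSV)
m=(hsv[...,0]<20)&(hsv[...,0]>5)&(hsv[...,1]>170)&(P[...,2]>.066)&(P[...,2]<.085)
v,u=np.nonzero(m);q=P[m];print(len(q),u.mean(),v.mean(),u.min(),u.max(),v.min(),v.max())
print(q.mean(0),cv2.minEnclosingCircle((q[:,:2]*1000).astype(np.float32)))
t=cloud(grab('top'))
E
```

```text
time_s: 1.1
tool_pos: [0.5398, -0.2149, 0.257]
tcp_rot: [-3.141, 0.001, 0.001]
ft_force: [0.3, -1.4, 0.5]
width: 0.088
grasp_force: 0.0
[ 0.54214035 -0.21230255  0.25675491] [-3.13986254e+00 -1.14798731e-03 -9.91441419e-04] [ 0.60769116 -0.21478345  0.38477175] 1.15
3388 324.10330578512395 223.82674144037782 292 356 191 256
[ 0.53976001 -0.2183203   0.07535773] ((538.86767578125, -218.19288635253906), 24.85666275024414)
```

View pics/w1.png

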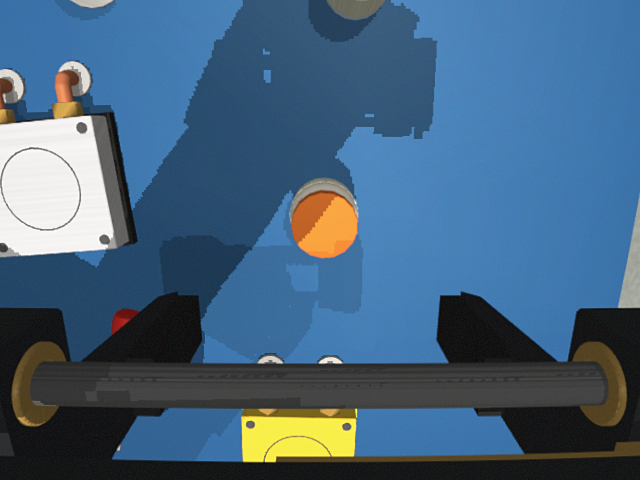

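The wrist view shows the lid at (324,224) directly ahead, with the jar between the fingers' lines. The arm was still settling, so I'll descend partway, settle and re-measure.

```bash
python3 -m creep '{"motion": [[[0,0,0],[0,0,0.01],1],[[0,0,0],[0,0,0.03],1],[[0,0,0],[0,0,0.055],1],[[0,0,0],[0,0,0.08],1],[[0,0,0],[0,0,0.10],1],[[0,0,0],[0,0,0.112],1],[[0,0,0],[0,0,0.117],1],[[0,0,0],[0,0,0.117],1],[[0,0,0],[0,0,0.117],1],[[0,0,0],[0,0,0.117],1]]}'
python3 - <<'E'
from h import *
o=get_obs();f=grab('wrist','w2');print(o['tool_pos'],o['tcp_rot'],f['position'],o['time_s'])
P=cloud(f);hsv=cv2.cvtColor(f['frame'],cv2.COLOR_RGB2HSV)
m=(hsv[...,0]<20)&(hsv[...,0]>5)&(hsv[...,1]>170)&(P[...,2]>.066)&(P[...,2]<.085)
q=P[m];print(len(q),q.mean(0),cv2.minEnclosingCircle((q[:,:2]*1000).astype(np.float32)))
E
```

```text
time_s: 2.2
tool_pos: [0.5385, -0.2173, 0.1413]
tcp_rot: [3.141, 0.0, 0.002]
ft_force: [-0.6, -0.1, 0.6]
width: 0.0881
grasp_force: 0.0
[ 0.53852596 -0.21725873  0.14130301] [3.14069769e+00 6.86318007e-05 2.08415181e-03] [ 0.60618642 -0.21695467  0.26917089] 2.2
6737 [ 0.54287785 -0.21577031  0.07523656] ((539.2327880859375, -218.3073272705078), 24.628753662109375)
```

```bash
python3 -m creep '{"motion": [[[0,0,0],[0.001,0.001,0.01],1],[[0,0,0],[0.001,0.001,0.03],1],[[0,0,0],[0.001,0.001,0.05],1],[[0,0,0],[0.001,0.001,0.07],1],[[0,0,0],[0.001,0.001,0.088],1],[[0,0,0],[0.001,0.001,0.099],1],[[0,0,0],[0.001,0.001,0.104],1],[[0,0,0],[0.001,0.001,0.105],1],[[0,0,0],[0.001,0.001,0.105],1],[[0,0,0],[0.001,0.001,0.105],1]]}'
python3 -m creep '{"motion": [[[0,0,0],[0,0,0],0.8],[[0,0,0],[0,0,0],0.7],[[0,0,0],[0,0,0],0.6],[[0,0,0],[0,0,0],0.5],[[0,0,0],[0,0,0],0.4],[[0,0,0],[0,0,0],0.4],[[0,0,0],[0,0,0],0.4],[[0,0,0],[0,0,0],0.4],[[0,0,0],[0,0,0],0.4],[[0,0,0],[0,0,0],0.4]]}' 25
```

```text
time_s: 3.25
tool_pos: [0.5396, -0.2182, 0.0362]
tcp_rot: [3.141, 0.0, 0.002]
ft_force: [-0.1, 1.1, 0.1]
width: 0.0884
grasp_force: 0.0
time_s: 4.25
tool_pos: [0.5393, -0.2181, 0.0355]
tcp_rot: [3.141, 0.0, 0.0]
ft_force: [-0.5, -0.8, 1.0]
width: 0.0554
grasp_force: 25.0
```

```bash
python3 -m creep '{"motion": [[[0,0,0],[0,0,-0.005],0.4],[[0,0,0],[0,0,-0.02],0.4],[[0,0,0],[0,0,-0.045],0.4],[[0,0,0],[0,-0.005,-0.07],0.4],[[0,0,0],[0,-0.02,-0.095],0.4],[[0,0,0],[0,-0.045,-0.112],0.4],[[0,0,0],[0,-0.075,-0.12],0.4],[[0,0,0],[0,-0.1,-0.12],0.4],[[0,0,0],[0,-0.115,-0.12],0.4],[[0,0,0],[0,-0.12,-0.12],0.4]]}'
python3 -m creep '{"motion": [[[0,0,0],[0,0,0],0.4],[[0,0,0],[0,0,0],0.4],[[0,0,0],[0,0,0],0.4],[[0,0,0],[0,0,0],0.4],[[0,0,0],[0,0,0],0.4],[[0,0,0],[0,0,0],0.4],[[0,0,0],[0,0,0],0.4],[[0,0,0],[0,0,0],0.4],[[0,0,0],[0,0,0],0.4],[[0,0,0],[0,0,0],0.4]]}'
python3 - <<'E'
from h import *
o=get_obs();f=grab('wrist','w3');print(o['tool_pos'],o['tcp_rot'],f['position'],o['width'])
np.savez('w3.npz',**{k:np.array(v) for k,v in f.items()})
P=cloud(f);hsv=cv2.cvtColor(f['frame'],cv2.COLOR_RGB2HSV)
m=(hsv[...,1]<70)&(abs(P[...,2]-.036)<.005)&(P[...,0]>.47)&(P[...,0]<.63)&(P[...,1]>-.08)&(P[...,1]<.11)
q=P[m];print(len(q),q.mean(0),cv2.minAreaRect((q[:,:2]*1000).astype(np.float32)))
E
```

```text
time_s: 5.25
tool_pos: [0.5392, -0.0968, 0.1559]
tcp_rot: [-3.142, -0.002, -0.0]
ft_force: [0.4, -0.4, -3.2]
width: 0.0553
grasp_force: 25.0
time_s: 6.25
tool_pos: [0.5393, -0.098, 0.1554]
tcp_rot: [3.142, 0.0, 0.0]
ft_force: [0.0, -1.0, -2.6]
width: 0.055
grasp_force: 25.0
[ 0.53925466 -0.09798103  0.15543012] [3.14158760e+00 1.17141540e-04 7.77310678e-06] [ 0.60708427 -0.09778933  0.28320162] 0.05495556990922394
33697 [0.56410358 0.01489012 0.03654479] ((566.8884887695312, 16.94363784790039), (122.00225067138672, 110.9839096069336), 4.320529460906982)
```

View pics/w3.png

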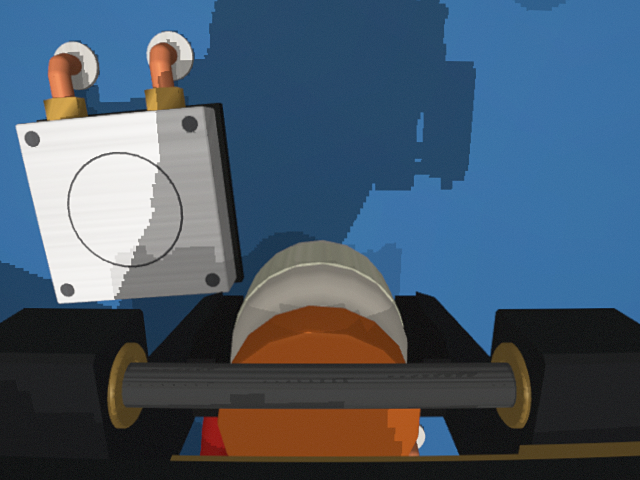

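The plate is fully in view, with its circle centred near (125,209). I'll fit that circle and the four screw heads, at (32,139), (190,124), (213,280) and (67,290).

```bash
python3 - <<'E'
from h import *
from scipy.optimize import least_squares
f=dict(np.load('w3.npz'));K=f['camera_matrix'];d=f['dist_coeffs']
def plane(uv,z=.036):
    p=cv2.undistortPoints(np.array(uv,float).reshape(-1,1,2),K,d).reshape(-1,2)
    r=np.c_[p,np.ones(len(p))]@att(f).T; return f['position']+r*((z-f['position'][2])/r[:,2])[:,None]
g=cv2.cvtColor(f['frame'],cv2.COLOR_RGB2GRAY)
bh=cv2.morphologyEx(g,cv2.MORPH_BLACKHAT,np.ones((7,7),np.uint8))
v,u=np.nonzero(bh>30);r=np.hypot(u-125,v-209);k=(r>48)&(r<66);W=plane(np.c_[u[k],v[k]])[:,:2]
s=least_squares(lambda x:np.hypot(*(W-x[:2]).T)-x[2],[.553,.017,.034],loss='soft_l1',f_scale=.0005);print('circle',s.x,len(W))
S=plane([(32,139),(190,124),(213,280),(67,290)]);print(S[:,:2].round(4),S.mean(0))
E
```

```text
circle [0.56077763 0.01695044 0.0339583 ] 988
[[ 0.603   0.0664]
 [ 0.61   -0.0258]
 [ 0.518  -0.033 ]
 [ 0.511   0.0597]] [0.56048459 0.01681177 0.036     ]
```

```bash
python3 -m creep '{"motion": [[[0,0,0],[0.002,-0.008,0],0.4],[[0,0,0],[0.006,-0.03,0],0.4],[[0,0,0],[0.011,-0.06,0],0.4],[[0,0,0],[0.016,-0.088,0],0.4],[[0,0,0],[0.02,-0.107,0.005],0.4],[[0,0,0],[0.021,-0.115,0.02],0.4],[[0,0,0],[0.021,-0.115,0.04],0.4],[[0,0,0],[0.021,-0.115,0.058],0.4],[[0,0,0],[0.021,-0.115,0.066],0.4],[[0,0,0],[0.021,-0.115,0.068],0.4]]}'
python3 -m creep '{"motion": [[[0,0,0],[0,0,0],0.4],[[0,0,0],[0,0,0],0.4],[[0,0,0],[0,0,0.003],0.4],[[0,0,0],[0,0,0.006],0.4],[[0,0,0],[0,0,0.009],0.4],[[0,0,0],[0,0,0.011],0.4],[[0,0,0],[0,0,0.0125],0.4],[[0,0,0],[0,0,0.0135],0.4],[[0,0,0],[0,0,0.014],0.4],[[0,0,0],[0,0,0.014],0.4]]}'
```

```text
time_s: 7.3
tool_pos: [0.56, 0.0174, 0.0868]
tcp_rot: [-3.141, -0.0, 0.002]
ft_force: [0.4, -0.3, -1.6]
width: 0.0547
grasp_force: 25.0
time_s: 8.3
tool_pos: [0.5602, 0.017, 0.0734]
tcp_rot: [-3.142, -0.0, 0.0]
ft_force: [0.0, 0.2, -3.2]
width: 0.0554
grasp_force: 25.0
```

```bash
python3 -m creep '{"motion": [[[0,0,0],[0,0,0.0003],0.4],[[0,0,0],[0,0,0.0006],0.4],[[0,0,0],[0,0,0.0009],0.4],[[0,0,0],[0,0,0.0012],0.4],[[0,0,0],[0,0,0.0015],0.4],[[0,0,0],[0,0,0.0017],0.4],[[0,0,0],[0,0,0.0018],0.4],[[0,0,0],[0,0,0.0018],0.4],[[0,0,0],[0,0,0.0018],0.4],[[0,0,0],[0,0,0.0018],0.4]]}'
```

```text
time_s: 9.3
tool_pos: [0.5603, 0.017, 0.0716]
tcp_rot: [-3.142, -0.0, -0.0]
ft_force: [0.3, -0.6, -3.4]
width: 0.055
grasp_force: 25.0
```

```bash
python3 - <<'E'
from h import *
f=grab('scene');I=f['frame'][200:330,220:420];cv2.imwrite('pics/s1.png',cv2.resize(I,None,fx=4,fy=4,interpolation=cv2.INTER_CUBIC)[:,:,::-1])
for i in range(3):print(get_obs()['ft_force'])
E
```

```text
[-0.78084788  0.15262368 -2.3783457 ]
[-0.78084788  0.15262368 -2.3783457 ]
[-0.78084788  0.15262368 -2.3783457 ]
```

```bash
python3 -m creep '{"motion": [[[0,0,0],[0,0,0.0002],0.4],[[0,0,0],[0,0,0.0004],0.4],[[0,0,0],[0,0,0.0006],0.4],[[0,0,0],[0,0,0.0008],0.4],[[0,0,0],[0,0,0.001],0.4],[[0,0,0],[0,0,0.001],0.4],[[0,0,0],[0,0,0.001],0.4],[[0,0,0],[0,0,0.001],0.4],[[0,0,0],[0,0,0.001],0.4],[[0,0,0],[0,0,0.001],0.4]]}'
```

```text
time_s: 10.35
tool_pos: [0.5603, 0.017, 0.0715]
tcp_rot: [3.141, 0.0, 0.001]
ft_force: [-5.7, 0.1, 8.1]
width: 0.0551
grasp_force: 25.0
```

In contact. I'll ease the push off, open, and lift away.

```bash
python3 -m creep '{"motion": [[[0,0,0],[0,0,-0.0003],0.4],[[0,0,0],[0,0,-0.0006],0.4],[[0,0,0],[0,0,-0.0006],0.65],[[0,0,0],[0,0,-0.0006],0.7],[[0,0,0],[0,0,-0.0006],0.8],[[0,0,0],[0,0,-0.0006],0.9],[[0,0,0],[0,0,-0.0006],1],[[0,0,0],[0,0,-0.0006],1],[[0,0,0],[0,0,-0.0006],1],[[0,0,0],[0,0,-0.0006],1]]}'
python3 -m creep '{"motion": [[[0,0,0],[0,0,0],1],[[0,0,0],[0,0,-0.005],1],[[0,0,0],[0,0,-0.02],1],[[0,0,0],[0,0,-0.05],1],[[0,0,0],[0,0,-0.085],1],[[0,0,0],[0,0,-0.12],1],[[0,0,0],[0,0,-0.15],1],[[0,0,0],[0,0,-0.17],1],[[0,0,0],[0,0,-0.18],1],[[0,0,0],[0,0,-0.18],1]]}'
python3 -m creep '{"motion": [[[0,0,0],[-0.005,-0.01,0],1],[[0,0,0],[-0.015,-0.035,0],1],[[0,0,0],[-0.03,-0.07,0],1],[[0,0,0],[-0.05,-0.11,0],1],[[0,0,0],[-0.07,-0.15,0],1],[[0,0,0],[-0.085,-0.19,0],1],[[0,0,0],[-0.096,-0.22,0],1],[[0,0,0],[-0.102,-0.24,0],1],[[0,0,0],[-0.105,-0.247,0],1],[[0,0,0],[-0.105,-0.247,0],1]]}'
python3 -m creep '{"motion": [[[0,0,0],[0,0,0],1],[[0,0,0],[0,0,0],1],[[0,0,0],[0,0,0],1],[[0,0,0],[0,0,0],1],[[0,0,0],[0,0,0],1],[[0,0,0],[0,0,0],1],[[0,0,0],[0,0,0],1],[[0,0,0],[0,0,0],1],[[0,0,0],[0,0,0],1],[[0,0,0],[0,0,0],1]]}'
python3 - <<'E'
from h import *
o=get_obs();f=grab('wrist','w4');print(o['tool_pos'],o['tcp_rot'],f['position'])
np.savez('w4.npz',**{k:np.array(v) for k,v in f.items()})
P=cloud(f);hsv=cv2.cvtColor(f['frame'],cv2.COLOR_RGB2HSV);H,S,V=[hsv[...,i].astype(int) for i in range(3)];z=P[...,2]
def rep(n,m):
    q=P[m]; print(n,len(q)); 
    if len(q)>5:
        v,u=np.nonzero(m);print(u.mean(),v.mean(),q.mean(0).round(4),cv2.minEnclosingCircle((q[:,:2]*1000).astype(np.float32)),cv2.minAreaRect((q[:,:2]*1000).astype(np.float32))[0])
B=(P[...,0]>.4)&(P[...,0]<.57)&(P[...,1]>.15)&(P[...,1]<.33)
rep('rim',((H<8)|(H>172))&(S>150)&(z>.1)&(z<.115)&B)
rep('handle',(V<90)&(z>.155)&(z<.172)&B)
rep('lid',(H<20)&(H>5)&(S>170)&(z>.1)&(z<.12)&(P[...,1]<.12))
t=grab('scene');I=t['frame'][180:340,200:480];I=cv2.resize(I,None,fx=2,fy=2)
cv2.imwrite('pics/c4.png',np.vstack([I,cv2.resize(f['frame'],(560,420))])[:600,:,::-1])
E
```

```text
time_s: 11.35
tool_pos: [0.5602, 0.017, 0.0712]
tcp_rot: [-3.142, -0.0, 0.0]
ft_force: [-0.3, -0.3, -0.1]
width: 0.0883
grasp_force: 0.0
time_s: 12.35
tool_pos: [0.5605, 0.017, 0.2522]
tcp_rot: [3.141, 0.0, 0.003]
ft_force: [0.1, 0.1, -0.5]
width: 0.0881
grasp_force: 0.0
time_s: 13.35
tool_pos: [0.4545, 0.2645, 0.2504]
tcp_rot: [3.141, 0.002, -0.002]
ft_force: [-0.5, -0.4, 0.6]
width: 0.0877
grasp_force: 0.0
time_s: 14.35
tool_pos: [0.4552, 0.264, 0.2512]
tcp_rot: [3.142, 0.0, -0.0]
ft_force: [0.0, 0.6, 0.5]
width: 0.0883
grasp_force: 0.0
[0.4552186  0.26401296 0.25122432] [ 3.14155550e+00  1.80290235e-04 -1.09247466e-05] [0.5230625  0.26420654 0.37899594]
rim 8653
357.4568357794984 175.572864902346 [0.4943 0.2402 0.1091] ((490.7833251953125, 240.989990234375), 47.059268951416016) (490.7039794921875, 240.9214324951172)
handle 715
315.0755244755245 253.87132867132868 [0.4593 0.2663 0.1614] ((457.8392333984375, 266.3141784667969), 8.806568145751953) (458.0521545410156, 266.3979797363281)
lid 0
```

View pics/c4.png

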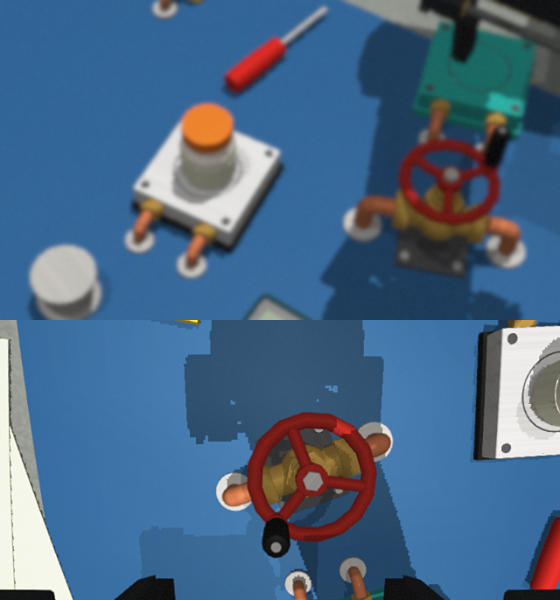

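```bash
python3 - <<'E'
from h import *
f=dict(np.load('w4.npz'));P=cloud(f);hsv=cv2.cvtColor(f['frame'],cv2.COLOR_RGB2HSV);H,S,V=[hsv[...,i].astype(int) for i in range(3)]
m=(H<20)&(H>5)&(S>150)&(P[...,1]<.13)
q=P[m];print(len(q));q=q[(q[:,2]>.105)]
print(q.mean(0) if len(q) else 0,q[:,2].max() if len(q) else 0,cv2.minEnclosingCircle((q[:,:2]*1000).astype(np.float32)) if len(q) else 0)
t=grab('top');P=cloud(t);hsv=cv2.cvtColor(t['frame'],cv2.COLOR_RGB2HSV);H,S=hsv[...,0],hsv[...,1]
m=(H<20)&(H>5)&(S>170)&(abs(P[...,2]-.111)<.01)&(P[...,0]>.48)&(P[...,0]<.64)&(P[...,1]>-.06)&(P[...,1]<.1);q=P[m];print(len(q),q.mean(0) if len(q) else 0)
hub=np.array([.4907,.2410]);han=np.array([.4580,.2664]);d=han-hub;print(np.hypot(*d),np.degrees(np.arctan2(d[1],d[0])))
E
```

```text
99
0 0 0
357 [0.5563034  0.01635482 0.11056154]
0.04140591745149481 142.1614254392222
```

The jar stands upright inside the circle. The handle is at (0.458, 0.2664), the hub at (0.4907, 0.241), and the handle's angle is about 142°. I'll descend on it and grip.

```bash
python3 -m creep '{"motion": [[[0,0,0],[0.001,-0.001,0.008],1],[[0,0,0],[0.002,-0.002,0.025],1],[[0,0,0],[0.003,-0.0025,0.045],1],[[0,0,0],[0.003,-0.0025,0.065],1],[[0,0,0],[0.003,-0.0025,0.085],1],[[0,0,0],[0.003,-0.0025,0.099],1],[[0,0,0],[0.003,-0.0025,0.106],1],[[0,0,0],[0.003,-0.0025,0.108],1],[[0,0,0],[0.003,-0.0025,0.108],0.8],[[0,0,0],[0.003,-0.0025,0.108],0.6]]}'
python3 -m creep '{"motion": [[[0,0,0],[0,0,0],0.5],[[0,0,0],[0,0,0],0.4],[[0,0,0],[0,0,0],0.3],[[0,0,0],[0,0,0],0.2],[[0,0,0],[0,0,0],0.1],[[0,0,0],[0,0,0],0.05],[[0,0,0],[0,0,0],0.05],[[0,0,0],[0,0,0],0.05],[[0,0,0],[0,0,0],0.05],[[0,0,0],[0,0,0],0.05]]}' 20
```

```text
time_s: 15.5
tool_pos: [0.4586, 0.2666, 0.1438]
tcp_rot: [-3.141, -0.0, -0.002]
ft_force: [0.6, 0.1, -0.2]
width: 0.0739
grasp_force: 0.0
time_s: 16.5
tool_pos: [0.4584, 0.2663, 0.1432]
tcp_rot: [3.141, -0.0, 0.0]
ft_force: [0.8, -1.7, 0.3]
width: 0.0172
grasp_force: 20.0
```

```bash
cat > arc.py <<'E'
import sys,numpy as np
# offsets (tool x,y mm) of handle from angle a0 (deg) stepping s deg, n rows, radius 42
a0,s=float(sys.argv[1]),float(sys.argv[2]); n=10
a=np.radians(a0+s*np.arange(n+1)); x=42*np.cos(a);y=-42*np.sin(a)
print([[round(p,1),round(q,1)] for p,q in zip(x[1:]-x[0],y[1:]-y[0])])
E
for a in 142 22 -98 ; do python3 arc.py $a -12;done
```

```text
[[np.float64(6.1), np.float64(-6.3)], [np.float64(13.4), np.float64(-11.2)], [np.float64(21.5), np.float64(-14.5)], [np.float64(30.2), np.float64(-16.0)], [np.float64(38.9), np.float64(-15.7)], [np.float64(47.5), np.float64(-13.6)], [np.float64(55.4), np.float64(-9.8)], [np.float64(62.3), np.float64(-4.4)], [np.float64(67.9), np.float64(2.4)], [np.float64(72.0), np.float64(10.1)]]
[[np.float64(2.4), np.float64(8.4)], [np.float64(3.0), np.float64(17.2)], [np.float64(1.8), np.float64(25.9)], [np.float64(-1.2), np.float64(34.1)], [np.float64(-5.8), np.float64(41.6)], [np.float64(-11.9), np.float64(47.9)], [np.float64(-19.2), np.float64(52.8)], [np.float64(-27.4), np.float64(56.1)], [np.float64(-36.0), np.float64(57.6)], [np.float64(-44.8), np.float64(57.3)]]
[[np.float64(-8.5), np.float64(-2.1)], [np.float64(-16.4), np.float64(-6.0)], [np.float64(-23.3), np.float64(-11.4)], [np.float64(-29.0), np.float64(-18.1)], [np.float64(-33.1), np.float64(-25.9)], [np.float64(-35.5), np.float64(-34.3)], [np.float64(-36.1), np.float64(-43.1)], [np.float64(-34.9), np.float64(-51.8)], [np.float64(-31.9), np.float64(-60.0)], [np.float64(-27.3), np.float64(-67.4)]]
```

```bash
python3 -m creep '{"motion": [[[0,0,0],[0.0061,-0.0063,0],0.05],[[0,0,0],[0.0134,-0.0112,0],0.05],[[0,0,0],[0.0215,-0.0145,0],0.05],[[0,0,0],[0.0302,-0.016,0],0.05],[[0,0,0],[0.0389,-0.0157,0],0.05],[[0,0,0],[0.0475,-0.0136,0],0.05],[[0,0,0],[0.0554,-0.0098,0],0.05],[[0,0,0],[0.0623,-0.0044,0],0.05],[[0,0,0],[0.0679,0.0024,0],0.05],[[0,0,0],[0.072,0.0101,0],0.05]]}'
```

```text
time_s: 17.5
tool_pos: [0.5304, 0.2566, 0.1432]
tcp_rot: [-3.14, -0.0, 0.0]
ft_force: [-3.9, 3.4, 2.9]
width: 0.0173
grasp_force: 20.0
```

```bash
python3 -m creep '{"motion": [[[0,0,0],[0.0024,0.0084,0],0.05],[[0,0,0],[0.003,0.0172,0],0.05],[[0,0,0],[0.0018,0.0259,0],0.05],[[0,0,0],[-0.0012,0.0341,0],0.05],[[0,0,0],[-0.0058,0.0416,0],0.05],[[0,0,0],[-0.0119,0.0479,0],0.05],[[0,0,0],[-0.0165,0.0513,0],0.05],[[0,0,0],[-0.0192,0.0528,0],0.05],[[0,0,0],[-0.0218,0.0541,0],0.05],[[0,0,0],[-0.0218,0.0541,0],0.05]]}'
for a in -66 ; do python3 arc.py $a -2;done
```

```text
time_s: 18.5
tool_pos: [0.5082, 0.2019, 0.1432]
tcp_rot: [3.141, 0.0, -0.001]
ft_force: [0.0, 1.4, 0.1]
width: 0.0169
grasp_force: 20.0
[[np.float64(-1.3), np.float64(0.6)], [np.float64(-2.7), np.float64(1.1)], [np.float64(-4.1), np.float64(1.6)], [np.float64(-5.5), np.float64(2.0)], [np.float64(-6.9), np.float64(2.4)], [np.float64(-8.4), np.float64(2.7)], [np.float64(-9.8), np.float64(3.0)], [np.float64(-11.2), np.float64(3.2)], [np.float64(-12.7), np.float64(3.4)], [np.float64(-14.2), np.float64(3.5)]]
```

```bash
python3 -m creep '{"motion": [[[0,0,0],[-0.0013,0.0006,0],0.05],[[0,0,0],[-0.0027,0.0011,0],0.05],[[0,0,0],[-0.0041,0.0016,0],0.05],[[0,0,0],[-0.0041,0.0016,0],0.05],[[0,0,0],[-0.0041,0.0016,0],0.05],[[0,0,0],[-0.0041,0.0016,0],0.05],[[0,0,0],[-0.0041,0.0016,0],0.05],[[0,0,0],[-0.0041,0.0016,0],0.05],[[0,0,0],[-0.0041,0.0016,0],0.05],[[0,0,0],[-0.0041,0.0016,0],0.05]]}'
```

```text
time_s: 19.5
tool_pos: [0.5043, 0.2006, 0.1432]
tcp_rot: [3.141, 0.0, -0.0]
ft_force: [1.7, -2.0, 2.1]
width: 0.0171
grasp_force: 20.0
```

```bash
python3 -m creep '{"motion": [[[0,0,0],[-0.0014,0.0004,0],0.05],[[0,0,0],[-0.0028,0.0008,0],0.05],[[0,0,0],[-0.0043,0.0011,0],0.05],[[0,0,0],[-0.0043,0.0011,0],0.05],[[0,0,0],[-0.0043,0.0011,0],0.05],[[0,0,0],[-0.0043,0.0011,0],0.05],[[0,0,0],[-0.0043,0.0011,0],0.05],[[0,0,0],[-0.0043,0.0011,0],0.05],[[0,0,0],[-0.0043,0.0011,0],0.05],[[0,0,0],[-0.0043,0.0011,0],0.05]]}'
python3 arc.py -78 -12
```

```text
time_s: 20.5
tool_pos: [0.4999, 0.1995, 0.1432]
tcp_rot: [3.141, 0.0, -0.0]
ft_force: [1.1, -5.5, 2.2]
width: 0.0172
grasp_force: 20.0
[[np.float64(-8.7), np.float64(0.9)], [np.float64(-17.5), np.float64(0.0)], [np.float64(-25.8), np.float64(-2.7)], [np.float64(-33.4), np.float64(-7.1)], [np.float64(-39.9), np.float64(-13.0)], [np.float64(-45.1), np.float64(-20.1)], [np.float64(-48.7), np.float64(-28.1)], [np.float64(-50.5), np.float64(-36.7)], [np.float64(-50.5), np.float64(-45.5)], [np.float64(-48.7), np.float64(-54.1)]]
```

```bash
python3 -m creep '{"motion": [[[0,0,0],[-0.0087,0.0009,0],0.05],[[0,0,0],[-0.0175,0,0],0.05],[[0,0,0],[-0.0258,-0.0027,0],0.05],[[0,0,0],[-0.0334,-0.0071,0],0.05],[[0,0,0],[-0.0399,-0.013,0],0.05],[[0,0,0],[-0.0451,-0.0201,0],0.05],[[0,0,0],[-0.0487,-0.0281,0],0.05],[[0,0,0],[-0.0505,-0.0367,0],0.05],[[0,0,0],[-0.0505,-0.0455,0],0.05],[[0,0,0],[-0.0487,-0.0541,0],0.05]]}'
python3 arc.py -198 -8; python3 arc.py -246 -1
```

```text
time_s: 21.5
tool_pos: [0.4515, 0.2542, 0.1432]
tcp_rot: [3.141, 0.001, 0.001]
ft_force: [8.3, -8.1, 0.1]
width: 0.0174
grasp_force: 20.0
[[np.float64(2.2), np.float64(-5.4)], [np.float64(5.1), np.float64(-10.5)], [np.float64(8.7), np.float64(-15.1)], [np.float64(12.9), np.float64(-19.2)], [np.float64(17.7), np.float64(-22.6)], [np.float64(22.9), np.float64(-25.4)], [np.float64(28.4), np.float64(-27.4)], [np.float64(34.1), np.float64(-28.6)], [np.float64(39.9), np.float64(-29.0)], [np.float64(45.8), np.float64(-28.6)]]
[[np.float64(0.7), np.float64(-0.3)], [np.float64(1.3), np.float64(-0.6)], [np.float64(2.0), np.float64(-0.8)], [np.float64(2.7), np.float64(-1.1)], [np.float64(3.4), np.float64(-1.3)], [np.float64(4.1), np.float64(-1.6)], [np.float64(4.8), np.float64(-1.8)], [np.float64(5.5), np.float64(-2.0)], [np.float64(6.2), np.float64(-2.2)], [np.float64(6.9), np.float64(-2.4)]]
```

```bash
python3 -m creep '{"motion": [[[0,0,0],[0.0022,-0.0054,0],0.05],[[0,0,0],[0.0051,-0.0105,0],0.05],[[0,0,0],[0.0087,-0.0151,0],0.05],[[0,0,0],[0.0129,-0.0192,0],0.05],[[0,0,0],[0.0177,-0.0226,0],0.05],[[0,0,0],[0.0177,-0.0226,0],0.05],[[0,0,0],[0.0177,-0.0226,0],0.05],[[0,0,0],[0.0177,-0.0226,0],0.05],[[0,0,0],[0.0177,-0.0226,0],0.05],[[0,0,0],[0.0177,-0.0226,0],0.05]]}'
python3 arc.py -238 -1.5
```

```text
time_s: 22.5
tool_pos: [0.4694, 0.2764, 0.1432]
tcp_rot: [3.141, 0.0, 0.001]
ft_force: [4.8, -5.6, -0.5]
width: 0.0176
grasp_force: 20.0
[[np.float64(0.9), np.float64(-0.6)], [np.float64(1.9), np.float64(-1.1)], [np.float64(2.9), np.float64(-1.6)], [np.float64(3.8), np.float64(-2.1)], [np.float64(4.8), np.float64(-2.6)], [np.float64(5.8), np.float64(-3.0)], [np.float64(6.9), np.float64(-3.5)], [np.float64(7.9), np.float64(-3.8)], [np.float64(8.9), np.float64(-4.2)], [np.float64(10.0), np.float64(-4.5)]]
```

```bash
python3 -m creep '{"motion": [[[0,0,0],[0.0009,-0.0006,0],0.05],[[0,0,0],[0.0019,-0.0011,0],0.05],[[0,0,0],[0.0029,-0.0016,0],0.05],[[0,0,0],[0.0038,-0.0021,0],0.05],[[0,0,0],[0.0048,-0.0026,0],0.05],[[0,0,0],[0.0048,-0.0026,0],0.05],[[0,0,0],[0.0048,-0.0026,0],0.05],[[0,0,0],[0.0048,-0.0026,0],0.05],[[0,0,0],[0.0048,-0.0026,0],0.05],[[0,0,0],[0.0048,-0.0026,0],0.05]]}'
python3 arc.py -245.5 -1
```

```text
time_s: 23.5
tool_pos: [0.4734, 0.2787, 0.1432]
tcp_rot: [3.14, 0.001, -0.002]
ft_force: [0.9, -7.7, 3.3]
width: 0.0172
grasp_force: 20.0
[[np.float64(0.7), np.float64(-0.3)], [np.float64(1.3), np.float64(-0.6)], [np.float64(2.0), np.float64(-0.9)], [np.float64(2.7), np.float64(-1.1)], [np.float64(3.4), np.float64(-1.4)], [np.float64(4.1), np.float64(-1.6)], [np.float64(4.8), np.float64(-1.8)], [np.float64(5.5), np.float64(-2.1)], [np.float64(6.2), np.float64(-2.3)], [np.float64(6.9), np.float64(-2.4)]]
```

```bash
python3 -m creep '{"motion": [[[0,0,0],[0.0007,-0.0003,0],0.05],[[0,0,0],[0.0013,-0.0006,0],0.05],[[0,0,0],[0.002,-0.0009,0],0.05],[[0,0,0],[0.0027,-0.0011,0],0.05],[[0,0,0],[0.0034,-0.0014,0],0.05],[[0,0,0],[0.0034,-0.0014,0],0.05],[[0,0,0],[0.0034,-0.0014,0],0.05],[[0,0,0],[0.0034,-0.0014,0],0.05],[[0,0,0],[0.0034,-0.0014,0],0.05],[[0,0,0],[0.0034,-0.0014,0],0.05]]}'
```

```text
time_s: 24.5
tool_pos: [0.4767, 0.28, 0.1432]
tcp_rot: [3.14, 0.001, -0.003]
ft_force: [-0.2, -7.6, 4.0]
width: 0.0173
grasp_force: 20.0
```

```bash
python3 -m creep '{"motion": [[[0,0,0],[0.0007,-0.0003,0],0.05],[[0,0,0],[0.0014,-0.0005,0],0.05],[[0,0,0],[0.0021,-0.0007,0],0.05],[[0,0,0],[0.0021,-0.0007,0],0.05],[[0,0,0],[0.0021,-0.0007,0],0.05],[[0,0,0],[0.0021,-0.0007,0],0.05],[[0,0,0],[0.0021,-0.0007,0],0.05],[[0,0,0],[0.0021,-0.0007,0],0.05],[[0,0,0],[0.0021,-0.0007,0],0.05],[[0,0,0],[0.0021,-0.0007,0],0.05]]}'
```

```text
time_s: 25.5
tool_pos: [0.4776, 0.2804, 0.1431]
tcp_rot: [3.138, 0.001, -0.008]
ft_force: [-5.9, -11.4, 8.4]
width: 0.0173
grasp_force: 20.0
```

```bash
python3 -m creep '{"motion": [[[0,0,0],[0.0007,-0.0002,0],0.05],[[0,0,0],[0.0014,-0.0004,0],0.05],[[0,0,0],[0.002,-0.0005,0],0.05],[[0,0,0],[0.002,-0.0005,0],0.05],[[0,0,0],[0.002,-0.0005,0],0.05],[[0,0,0],[0.002,-0.0005,0],0.05],[[0,0,0],[0.002,-0.0005,0],0.05],[[0,0,0],[0.002,-0.0005,0],0.05],[[0,0,0],[0.002,-0.0005,0],0.05],[[0,0,0],[0.002,-0.0005,0],0.05]]}'
```

```text
time_s: 26.5
tool_pos: [0.478, 0.2805, 0.1429]
tcp_rot: [3.137, 0.002, -0.015]
ft_force: [-15.6, -14.7, 13.7]
width: 0.0174
grasp_force: 20.0
```

Stop reached: the TCP is stalled at about 109.7° and the force keeps rising. This matches the pipe axis. Now I'll open two turns.

```bash
sed -i 's/round(p,1),round(q,1)/float(round(p\/1000,4)),float(round(q\/1000,4))/' arc.py; python3 arc.py 109.5 12; for a in 205.5 355.5 505.5 655.5; do python3 arc.py $a 15; done; python3 arc.py 805.5 6.25
```

```text
[[-0.0079, 0.0038], [-0.0149, 0.0091], [-0.0206, 0.0158], [-0.0248, 0.0235], [-0.0273, 0.0319], [-0.028, 0.0407], [-0.0268, 0.0494], [-0.0239, 0.0577], [-0.0193, 0.0652], [-0.0133, 0.0715]]
[[0.006, 0.0092], [0.0141, 0.0165], [0.0239, 0.0215], [0.0346, 0.0238], [0.0456, 0.0232], [0.056, 0.0198], [0.0652, 0.0139], [0.0725, 0.0057], [0.0775, -0.0041], [0.0798, -0.0148]]
[[-0.0006, -0.0109], [-0.004, -0.0214], [-0.0099, -0.0306], [-0.0181, -0.0379], [-0.0279, -0.0429], [-0.0386, -0.0452], [-0.0495, -0.0446], [-0.06, -0.0412], [-0.0691, -0.0352], [-0.0765, -0.0271]]
[[-0.005, 0.0098], [-0.0073, 0.0205], [-0.0067, 0.0314], [-0.0033, 0.0419], [0.0027, 0.0511], [0.0108, 0.0584], [0.0206, 0.0634], [0.0313, 0.0657], [0.0423, 0.0651], [0.0527, 0.0617]]
[[0.0092, -0.006], [0.0165, -0.0141], [0.0215, -0.0239], [0.0238, -0.0346], [0.0232, -0.0456], [0.0198, -0.056], [0.0139, -0.0652], [0.0057, -0.0725], [-0.0041, -0.0775], [-0.0148, -0.0798]]
[[-0.0046, -0.0001], [-0.0091, 0.0003], [-0.0136, 0.0012], [-0.018, 0.0025], [-0.0222, 0.0044], [-0.0262, 0.0066], [-0.0299, 0.0093], [-0.0333, 0.0124], [-0.0363, 0.0159], [-0.0389, 0.0196]]
```

```bash
python3 -m creep '{"motion": [[[0,0,0],[-0.002,0.0006,0],0.05],[[0,0,0],[-0.0041,0.0012,0],0.05],[[0,0,0],[-0.012,0.005,0],0.05],[[0,0,0],[-0.019,0.0103,0],0.05],[[0,0,0],[-0.0247,0.017,0],0.05],[[0,0,0],[-0.0289,0.0247,0],0.05],[[0,0,0],[-0.0314,0.0331,0],0.05],[[0,0,0],[-0.0321,0.0419,0],0.05],[[0,0,0],[-0.0309,0.0506,0],0.05],[[0,0,0],[-0.028,0.0589,0],0.05]]}'
```

```text
time_s: 27.5
tool_pos: [0.4529, 0.2239, 0.1432]
tcp_rot: [-3.139, -0.0, 0.001]
ft_force: [2.4, 6.7, 0.1]
width: 0.017
grasp_force: 20.0
```

```bash
python3 -m creep '{"motion": [[[0,0,0],[0.006,0.0092,0],0.05],[[0,0,0],[0.0141,0.0165,0],0.05],[[0,0,0],[0.0239,0.0215,0],0.05],[[0,0,0],[0.0346,0.0238,0],0.05],[[0,0,0],[0.0456,0.0232,0],0.05],[[0,0,0],[0.056,0.0198,0],0.05],[[0,0,0],[0.0652,0.0139,0],0.05],[[0,0,0],[0.0725,0.0057,0],0.05],[[0,0,0],[0.0775,-0.0041,0],0.05],[[0,0,0],[0.0798,-0.0148,0],0.05]]}'
```

```text
time_s: 28.5
tool_pos: [0.5335, 0.2376, 0.1432]
tcp_rot: [3.141, -0.0, -0.0]
ft_force: [-0.5, -5.2, 3.0]
width: 0.0176
grasp_force: 20.0
```

```bash
python3 -m creep '{"motion": [[[0,0,0],[-0.0006,-0.0109,0],0.05],[[0,0,0],[-0.004,-0.0214,0],0.05],[[0,0,0],[-0.0099,-0.0306,0],0.05],[[0,0,0],[-0.0181,-0.0379,0],0.05],[[0,0,0],[-0.0279,-0.0429,0],0.05],[[0,0,0],[-0.0386,-0.0452,0],0.05],[[0,0,0],[-0.0495,-0.0446,0],0.05],[[0,0,0],[-0.06,-0.0412,0],0.05],[[0,0,0],[-0.0691,-0.0352,0],0.05],[[0,0,0],[-0.0765,-0.0271,0],0.05]]}'
```

```text
time_s: 29.5
tool_pos: [0.457, 0.2649, 0.1433]
tcp_rot: [-3.141, -0.001, -0.005]
ft_force: [12.1, -2.7, -3.9]
width: 0.017
grasp_force: 20.0
```

```bash
python3 -m creep '{"motion": [[[0,0,0],[-0.005,0.0098,0],0.05],[[0,0,0],[-0.0073,0.0205,0],0.05],[[0,0,0],[-0.0067,0.0314,0],0.05],[[0,0,0],[-0.0033,0.0419,0],0.05],[[0,0,0],[0.0027,0.0511,0],0.05],[[0,0,0],[0.0108,0.0584,0],0.05],[[0,0,0],[0.0206,0.0634,0],0.05],[[0,0,0],[0.0313,0.0657,0],0.05],[[0,0,0],[0.0423,0.0651,0],0.05],[[0,0,0],[0.0527,0.0617,0],0.05]]}'
```

```text
time_s: 30.5
tool_pos: [0.5092, 0.2024, 0.1431]
tcp_rot: [3.14, -0.0, -0.004]
ft_force: [-3.2, -1.2, 4.6]
width: 0.0171
grasp_force: 20.0
```

```bash
python3 -m creep '{"motion": [[[0,0,0],[0.0092,-0.006,0],0.05],[[0,0,0],[0.0165,-0.0141,0],0.05],[[0,0,0],[0.0215,-0.0239,0],0.05],[[0,0,0],[0.0238,-0.0346,0],0.05],[[0,0,0],[0.0232,-0.0456,0],0.05],[[0,0,0],[0.0198,-0.056,0],0.05],[[0,0,0],[0.0139,-0.0652,0],0.05],[[0,0,0],[0.0057,-0.0725,0],0.05],[[0,0,0],[-0.0041,-0.0775,0],0.05],[[0,0,0],[-0.0148,-0.0798,0],0.05]]}'
```

```text
time_s: 31.5
tool_pos: [0.4943, 0.2827, 0.1432]
tcp_rot: [3.14, 0.001, 0.002]
ft_force: [4.7, -10.7, 2.2]
width: 0.0168
grasp_force: 20.0
```

```bash
python3 -m creep '{"motion": [[[0,0,0],[-0.0046,-0.0001,0],0.05],[[0,0,0],[-0.0091,0.0003,0],0.05],[[0,0,0],[-0.0136,0.0012,0],0.05],[[0,0,0],[-0.0176,0.0024,0],0.05],[[0,0,0],[-0.0176,0.0024,0],0.05],[[0,0,0],[-0.0176,0.0024,0],0.05],[[0,0,0],[-0.0176,0.0024,0],0.05],[[0,0,0],[-0.0176,0.0024,0],0.05],[[0,0,0],[-0.0176,0.0024,0],0.05],[[0,0,0],[-0.0176,0.0024,0],0.05]]}'
python3 - <<'E'
from h import *
o=get_obs();print(o['tool_pos'],o['ft_force'],o['time_s'])
t=grab('top');s=grab('scene')
a=cv2.resize(t['frame'][130:310,170:470],(640,384));b=s['frame'][170:386,0:640]
cv2.imwrite('pics/end.png',np.vstack([a,b])[:,:,::-1])
E
```

```text
time_s: 32.5
tool_pos: [0.4768, 0.28, 0.1432]
tcp_rot: [3.141, 0.0, 0.0]
ft_force: [1.9, -6.2, 2.4]
width: 0.0171
grasp_force: 20.0
[0.47677852 0.27999817 0.14319183] [ 1.87882908 -6.22235406  2.39611543] 32.5
```

View pics/end.png

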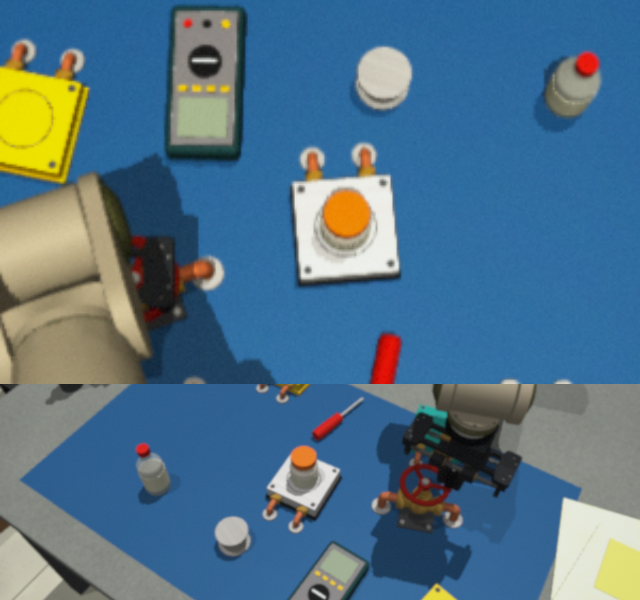

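The end view shows the jar upright in the plate's circle at (347,213), the other things undisturbed, and the gripper on the handle. I'll trim about 0.7 mm and hand in.

```bash
python3 -m creep '{"motion": [[[0,0,0],[0.0004,-0.0001,0],0.05],[[0,0,0],[0.0009,-0.0003,0],0.05],[[0,0,0],[0.0009,-0.0003,0],0.05],[[0,0,0],[0.0009,-0.0003,0],0.05],[[0,0,0],[0.0009,-0.0003,0],0.05],[[0,0,0],[0.0009,-0.0003,0],0.05],[[0,0,0],[0.0009,-0.0003,0],0.05],[[0,0,0],[0.0009,-0.0003,0],0.05],[[0,0,0],[0.0009,-0.0003,0],0.05],[[0,0,0],[0.0009,-0.0003,0],0.05]]}' && python3 -c "
from bench import close_job
print(close_job())"
```

```text
time_s: 33.6
tool_pos: [0.4772, 0.2802, 0.1431]
tcp_rot: [3.14, 0.001, -0.002]
ft_force: [-0.7, -7.7, 3.6]
width: 0.0172
grasp_force: 20.0
the job is handed in; nothing more can be done
None
```

The job is handed in at 33.6 s: the jar stands released inside the chill plate's circle, the valve was closed to its stop and opened two turns (to within about 1° by my measurement), and the gripper still holds the black handle.

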